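# Release the latched battery pack of a grow-rack controller with a release pin

### The job

Take the release pin from its wooden block, push its rod down through the narrow slot in the controller's lid and feel along the slot for the hidden latch tab; press the tab until the battery pack springs up. It is a plastic unit: work gently, never pressing on it with more than about 20 N, do not touch the pack, and leave the things lying around where they are. Then stand the pin back fully home in its block and let go.

Things in the scene. Friction and masses are not known exactly. Their poses are not given: they have to be found in the camera images.
- controller: Fixed grey plastic box with a white lid, 150 (x) x 120 (y) x 90 mm high; origin at the centre of its underside, z up; a dark display on its front (-x) face. The lid has a slot 18 mm to the -x side of its centre, and the battery bay on its +x half (pack centre at x = +41.5 mm). Lid and ribs are rigid.
- slot (a point): Centre of the slot's mouth, level with the lid's top (90 mm above the work surface). Same axes as the controller. The slot is 10 mm wide along x and 52 mm long along y, with straight walls 22 mm deep.
- inside (a point): Point 30 mm below the slot's centre, level with two hidden rigid rib tops. Between the ribs is a gap 11 mm long (along y); in it lies the latch tab, 9 mm wide, its top 6 mm below the rib tops. The gap's centre is up to 15 mm either way from here along y, it differs each time and is not measured; elsewhere under the slot a rod meets a rib.
- pack: Black battery pack, 50 x 90 x 55 mm, 200 g; origin at the centre of its underside, z up. Latched, it is flush with the lid (origin 35 mm above the work surface). The sprung tab yields from 4 N on; after 5 to 8 mm of tab travel, at 5 to 10 N, the latch lets go and a spring lifts the pack 14 mm, where it stays. The tab meets a hard stop at about 10 mm.
- pin: Release pin, 90 g, standing upright in the block: round steel rod 6 mm thick with a rounded tip and 65 mm long, then a collar disc 26 mm across and 4 mm thick, then a square wooden handle 24 x 24 x 60 mm. Origin at the rod's tip, z up along the pin, x and y square to the handle's faces.
- pin_tip (a point): The tip of the pin's rod (same as the pin's origin).
- pin_grip (a point): Point in the middle of the handle, 105 mm above the tip; the handle runs from 69 to 129 mm above the tip.
- block: Fixed wooden block 70 x 70 x 72 mm high with one upright square hole 14 mm wide through it; origin at the centre of its underside. The pin's collar rests on its top when the pin is fully home, the tip then 7 mm above the work surface.
- block_hole0 (a point): Centre of the hole's mouth on the block's top, 72 mm above the work surface.
- fan: Bystander: loose black square fan, 80 x 80 x 25 mm, origin at the centre of its underside. Leave alone.
- spool: Bystander: loose metal solder spool, 56 mm across, 42 mm high, upright, origin at the centre of its underside. Leave alone.
- screwdriver: Bystander: loose black-handled screwdriver lying on the table beyond the work. Leave alone.
Things that resemble listed ones, but are neither listed nor needed, are in the scene too. What is meant by the block is not white, and is the larger of those in its own colour.

How it is judged:
By the outcome, as a careful person would: the job done as asked, in the order asked, and still so for the second after the job is handed in, with the robot touching nothing.
It also fails if it takes over 72 s, if anything falls off the work surface, if the arm or the gripper's body presses on something with over 40 N, if the wrist force passes 120 N, or if a joint passes its speed limit or range.

### The arm

A 6-joint arm with a two-finger parallel gripper is mounted at the origin on the work surface. World frame = base frame: x ahead of the robot, y to its left, z up, the work surface at z = 0. Lengths are in m, angles in rad, forces in N, time in s.
With the tool pointing down it reaches from about 0.275 to 0.85 m from the base axis. Payload 19 kg.
Tool frame: the origin (TCP) lies midway between the tips of the shut fingers; the grasp point (between the pads) lies 19 mm behind it; x points along the fingers, y is the direction in which the jaws open and shut, and the axes are right-handed (so a half turn about x gives the same grasp; the last joint's range is limited). The gripper opens to 85 mm and grips with 20 to 120 N. Pads are 22 mm wide; open, the fingers measure 114 mm over their backs; the gripper's body (76 mm by 85 mm) begins 54 mm behind the grasp point. The pads swing forward as they close: fully open they stand 13 mm farther back than shut.
Start: joints at [1.192, 0.15, 1.437, -0, 1.554, -0.134], TCP at [0.139, 0.558, 0.231] pointing down, gripper open.
Joint ranges: [-2.8, 2.8], [-0.68, 2.1], [0.12, 2.68], [-1.39, 4.53], [0.16, 2.79], [-2.81, 2.81]. Speed limits (rad/s): [1.89, 1.89, 2.22, 3.01, 3.01, 3.01].

### API

Orientations are given as [roll, pitch, yaw] about the fixed x, y, z axes, in that order (R = Rz(yaw) Ry(pitch) Rx(roll)).
In Python, from station import telemetry, imaging, ctrl gives the robot as it stands. The module is installed in compiled form; this text tells all that it offers.
- The arm moves only by the tool step_arm, never from a script. Its argument "plan" is a list of rows, each an object of numbers: "fingers": the opening, from 0 (shut) to 1 (fully open); "dx", "dy", "dz": the shift along the tool's x, y, z in cm; "wx", "wy", "wz": the turn, a rotation vector about the tool's x, y, z in rad. In form: [{"fingers": .., "dx": .., "dy": .., "dz": .., "wx": .., "wy": .., "wz": ..}, ...]. A call has 1 to 8 rows; each row shifts and turns the commanded pose from where the row before left it, along the tool's axes as they then stand; what a row does not reach is not made up. A row lasts 1/12 s, in which the tool goes at most 41.7 mm and 7.16 degrees, less where a joint would pass 70% of its speed; a pose out of reach is approached as far as the arm can. A call is refused whole if a number of a shift passes 4.17 or a number of a turn 0.125, either way. A call with a gripper value outside its range is refused whole. The fingers move at their own pace and stop on an object; "force" is the grip in N (left out, the last holds). Time passes only in rows, so rows that do not move let the fingers close. It gives the time, the measured TCP pose, the force and the opening at its end, in the units of the state.
- telemetry.get_state(): the state, without advancing time (a new reading comes with each control period).
- imaging.read_camera(name): name is "scene" or "top" or "wrist"; returns a dict with "pixels" (420x560x3 uint8, blue, green, red), "range_z" (420x560 float32, m along the optical axis (not along the pixel's ray), 0 where there is no reading), "camera_matrix" (3x3 intrinsics, pixels), "position" and "rotation" of the camera in the world. Camera axes: x right, y down, z forward; pixel columns grow to the right and rows downward; lengths in m; the calibration is good to about 2 mm. A picture is of the moment at which its call begins.
- ctrl.finish_job(): hands the job in, once; it reports no verdict.
The state is a dict: "t": time; "joint_pos": joint angles; "joint_vel": joint speeds; "effort": joint torques, N m; "ee_pos": TCP position; "ee_rot": TCP orientation; "force": force on the tool from outside, world axes, zero at the start; "moment": the same for the moment, N m; "finger_gap": opening from 0.0 (shut) to 1.0 (fully open).
Only numpy, scipy, OpenCV 4.12 (cv2) and the standard library are available. Lean on these libraries where they do the work, as an engineer would, in place of code of your own. Each camera call takes 0.05 s, during which the arm holds its last target.

## Working session

There is one attempt and no reset: what is moved stays moved. The work goes in short steps, Python scripts to look and compute and a tool call to move; the robot and the scene stay as the last step left them, time stands still between calls to the robot, and variables do not carry over. Pictures are saved under pics/ and viewed, and the job is handed in when it is done.

Besides the shell and the picture viewer there is one more tool, called after ">>>" as a command line: name --argument value ..., lists and objects as JSON in quotes. step_arm: Moves the arm, as the interface text tells. Its arguments: {"type":"object","properties":{"plan":{"type":"array","items":{"type":"object","properties":{"fingers":{"type":"number"},"dx":{"type":"number"},"dy":{"type":"number"},"dz":{"type":"number"},"wx":{"type":"number"},"wy":{"type":"number"},"wz":{"type":"number"}}}},"force":{"type":"number"}},"required":["plan"]}

```bash
mkdir -p pics && cat > h.py <<'E'
from station import telemetry, imaging, ctrl
import numpy as np, cv2, pickle
def snap(n,tag):
    r=imaging.read_camera(n); cv2.imwrite(f'pics/{tag}.png',r['pixels']); pickle.dump(r,open(f'{tag}.pkl','wb')); return r
def cloud(r):
    K=np.array(r['camera_matrix']);d=r['range_z'];h,w=d.shape
    u,v=np.meshgrid(np.arange(w),np.arange(h))
    P=np.stack([(u-K[0,2])/K[0,0]*d,(v-K[1,2])/K[1,1]*d,d],-1)
    R=np.array(r['rotation']);
    W=P@R.T+np.array(r['position']); W[d==0]=np.nan
    return W
E
python3 - <<'E'
from h import *
print(telemetry.get_state())
for n in ['scene','top','wrist']:
    r=snap(n,n+'0'); print(n,r['position'],r['rotation'])
E
```

```text
{'t': 0.0, 'joint_pos': array([ 1.19200049e+00,  1.50975068e-01,  1.43799115e+00,  1.64065675e-05,
        1.55378010e+00, -1.34004478e-01]), 'joint_vel': array([ 5.14296861e-05,  5.44868966e-04,  5.18431558e-04, -1.09437116e-03,
        2.02774212e-03, -1.48573659e-04]), 'effort': array([-4.50727348e-04, -7.13075066e+01, -5.70866203e+01, -1.89973230e-04,
        8.81537242e-03, -1.11551856e-04]), 'ee_pos': array([0.13928578, 0.55764225, 0.23070153]), 'ee_rot': array([-1.71901887,  1.56964255, -1.96381052]), 'force': array([0.50073133, 1.01346656, 0.00280917]), 'moment': array([ 0.0521599 , -0.02003872,  0.02236358]), 'finger_gap': 0.9982541614062582}
scene [ 1.43126694 -0.26053537  0.73526972] [-2.22154389  0.01079206  1.26214288]
top [0.5459828  0.00466138 1.33973802] [-3.09116141 -0.02198977 -1.58809781]
wrist [0.0657174  0.57632561 0.37328608] [2.84066018e+00 1.88037614e-03 1.32562744e+00]
```

```bash
sed -i "s/R=np.array(r\['rotation'\]);/from scipy.spatial.transform import Rotation as Ro; R=Ro.from_euler('xyz',r['rotation']).as_matrix()/" h.py && python3 - <<'E'
from h import *
for n in ['scene0','top0']:
    r=pickle.load(open(n+'.pkl','rb'));W=cloud(r);print(W[210,280],W[300,200],W[100,400])
E
```

```text
[ 0.48768642  0.03965127 -0.00222507] [ 0.76732113 -0.24982679 -0.00160439] [-0.57943951  1.14131119 -0.19315453]
[ 0.61598006 -0.04861669 -0.00236823] [ 3.86159542e-01  1.62698725e-01 -1.40334398e-04] [ 0.9040175  -0.37357257 -0.00121914]
```

View pics/scene0.png

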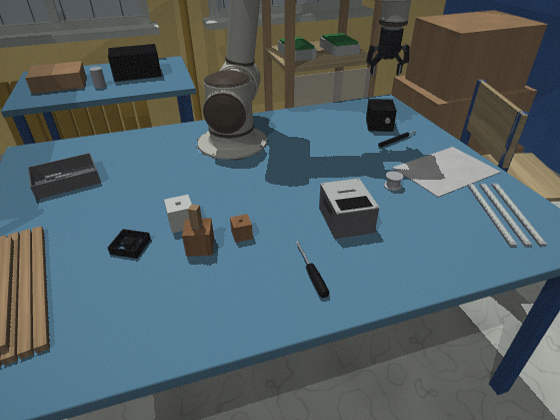

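View pics/top0.png

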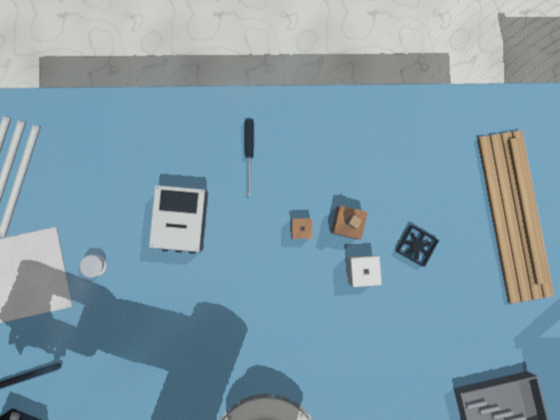

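View pics/wrist0.png

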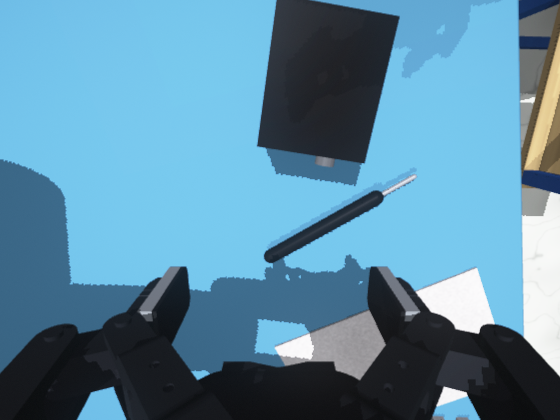

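```bash
python3 - <<'E'
from h import *
r=pickle.load(open('top0.pkl','rb'));s=pickle.load(open('scene0.pkl','rb'))
a=cv2.resize(r['pixels'][180:300,280:400],None,fx=3.3,fy=3.3,interpolation=cv2.INTER_CUBIC)
b=cv2.resize(s['pixels'][180:270,150:270],None,fx=3.3,fy=3.3,interpolation=cv2.INTER_CUBIC)
b=cv2.copyMakeBorder(b,0,a.shape[0]-b.shape[0],0,0,0)
cv2.imwrite('pics/crop1.png',np.hstack([a,b]))
for n,r in (('top',r),('scene',s)):
    W=cloud(r); Z=W[...,2]
    print(n,'table z',np.nanmedian(Z[(abs(Z)<.02)]))
    roi=(W[...,0]>.3)&(W[...,0]<.8)&(abs(W[...,1])<.45)
    def rect(m,l):
        m=(m&roi).astype(np.uint8)
        k,lab,st,c=cv2.connectedComponentsWithStats(m)
        for i in range(1,k):
            if st[i,4]<15: continue
            P=W[lab==i]; q=cv2.minAreaRect(P[:,:2].astype(np.float32)*1000)
            print(l,'px',c[i].round(),'n',st[i,4],'rect',np.round(q[0],1),np.round(q[1],1),round(q[2],1),'zmed',np.median(P[:,2]).round(4),'mean',(P[:,:2].mean(0)*1000).round(1))
    rect((Z>.12)&(Z<.155),'handle'); rect((Z>.062)&(Z<.078),'blk'); rect((Z>.08)&(Z<.1),'lid'); rect((Z>.035)&(Z<.062),'mid')
    rect((Z>.015)&(Z<.035),'low')
E
```

```text
top table z -0.00018328968711212035
handle px [355. 222.] n 115 rect [ 579.1 -219.9] [24.5 24.3] 57.9 zmed 0.1351 mean [ 578.3 -219.1]
blk px [350. 222.] n 651 rect [ 578.8 -220.4] [70.9 70.2] 75.9 zmed 0.0715 mean [ 578.5 -218.2]
blk px [176. 226.] n 86 rect [577.5 212.3] [50.9  9.9] 84.1 zmed 0.0685 mean [577.4 212. ]
blk px [366. 271.] n 790 rect [ 456.7 -255.3] [70.4 71.5] 3.2 zmed 0.0715 mean [ 456.7 -254.6]
lid px [177. 218.] n 2961 rect [595.  206.5] [120.8 150.1] 84.1 zmed 0.0894 mean [594.9 206.2]
lid px [349. 223.] n 16 rect [ 577.6 -211.6] [30.  14.2] 10.0 zmed 0.0905 mean [ 576.9 -212.2]
mid px [204. 212.] n 48 rect [614.  144.4] [ 1.1 96.3] 84.0 zmed 0.0471 mean [612.6 144.4]
mid px [335. 221.] n 39 rect [ 586.7 -186.5] [ 1.2 69.2] 75.8 zmed 0.0488 mean [ 584.1 -185.9]
mid px [302. 229.] n 398 rect [ 565.8 -101.1] [50.8 47.9] 89.1 zmed 0.0511 mean [ 565.4 -100.6]
mid px [201. 242.] n 23 rect [538.6 152. ] [ 1.4 45.5] 84.5 zmed 0.0486 mean [537.3 152.3]
mid px [ 92. 266.] n 357 rect [481.1 426.3] [55.  46.8] 1.2 zmed 0.0413 mean [480.8 427.5]
mid px [350. 272.] n 56 rect 
[... 1942 characters left out ...]
6.2] 31.8 zmed 0.0251 mean [646.6 182.9]
low px [177. 224.] n 79 rect [ 491.2 -274.1] [48.4 24.7] 62.5 zmed 0.0256 mean [ 494.2 -269.4]
low px [242. 233.] n 112 rect [ 584.6 -111. ] [65.1 33.2] 50.8 zmed 0.0253 mean [ 590.4 -104.3]
low px [129. 241.] n 314 rect [ 519.3 -402.2] [83.2 84.8] 59.7 zmed 0.0218 mean [ 521.1 -401.4]
low px [199. 247.] n 179 rect [ 603.1 -208.3] [49.9 97.9] 29.8 zmed 0.0253 mean [ 611.7 -223.1]
low px [129. 241.] n 93 rect [ 515.2 -400.5] [30.1 45.6] 76.3 zmed 0.0212 mean [ 520.8 -401.4]
low px [300. 248.] n 17 rect [691.1  29.6] [ 4.6 49.8] 84.4 zmed 0.0158 mean [689.2  30.6]
low px [312. 270.] n 113 rect [773.9  29.7] [52.2 22.8] 1.2 zmed 0.0227 mean [778.8  28.7]
```

View pics/crop1.png

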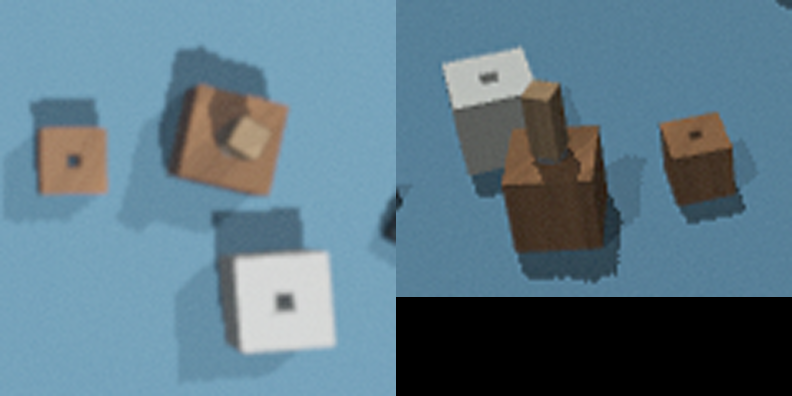

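```bash
cat >> h.py <<'E'
from scipy.spatial.transform import Rotation as Ro
def pose():
    s=telemetry.get_state(); return s,np.array(s['ee_pos']),Ro.from_euler('xyz',s['ee_rot'])
def down(yaw_y):  # tool x down, tool y along world angle (deg)
    a=np.radians(yaw_y); x=np.array([0,0,-1.]); y=np.array([np.cos(a),np.sin(a),0]); return Ro.from_matrix(np.stack([x,y,np.cross(x,y)],1))
def plan(p,R):
    s,p0,R0=pose(); d=R0.inv().apply(np.array(p)-p0)*100; w=(R0.inv()*R).as_rotvec()
    print('t',round(s['t'],2),'pos',p0.round(4),'yaw_y',np.degrees(np.arctan2(*R0.as_matrix()[1::-1,1])).round(2),'F',np.array(s['force']).round(2),'gap',round(s['finger_gap'],3))
    print('shift cm (tool now)',d.round(3),'in target axes',(R.inv().apply(np.array(p)-p0)*100).round(3),'w',w.round(4)); return d,w
E
python3 - <<'E'
from h import *
s,p0,R0=pose(); print(R0.as_matrix().round(3))
for y in (-32.1,57.9,-122.1,147.9):
    print(y); plan([.579,-.220,.20],down(y))
E
```

```text
[[-0.     0.242  0.97 ]
 [-0.001  0.97  -0.242]
 [-1.    -0.001 -0.   ]]
-32.1
t 0.15 pos [0.1393 0.5577 0.2308] yaw_y 75.97 F [-0.26 -0.04 -0.43] gap 0.998
shift cm (tool now) [  3.137 -64.79   61.507] in target axes [ 3.085 78.574 42.513] w [1.8863e+00 8.0000e-04 7.0000e-04]
57.9
t 0.15 pos [0.1393 0.5577 0.2308] yaw_y 75.97 F [-0.26 -0.04 -0.43] gap 0.998
shift cm (tool now) [  3.137 -64.79   61.507] in target axes [  3.085 -42.513  78.574] w [0.3155 0.     0.0009]
-122.1
t 0.15 pos [0.1393 0.5577 0.2308] yaw_y 75.97 F [-0.26 -0.04 -0.43] gap 0.998
shift cm (tool now) [  3.137 -64.79   61.507] in target axes [  3.085  42.513 -78.574] w [-2.8261e+00 -1.3000e-03  0.0000e+00]
147.9
t 0.15 pos [0.1393 0.5577 0.2308] yaw_y 75.97 F [-0.26 -0.04 -0.43] gap 0.998
shift cm (tool now) [  3.137 -64.79   61.507] in target axes [  3.085 -78.574 -42.513] w [-1.2553e+00 -7.0000e-04  7.0000e-04]
```

>>> step_arm --plan '[{"fingers": 1,"wx": 0.105},{"wx": 0.105},{"wx": 0.1055},{"dy": -1.9,"dz": 3.5},{"dy": -1.9,"dz": 3.5},{"dy": -1.9,"dz": 3.5},{"dy": -1.9,"dz": 3.5},{"dy": -1.9,"dz": 3.5}]' --force 60

```text
$.plan[0]: bad value
```

>>> step_arm --plan '[{"dy": -1.9,"dz": 3.5},{"dy": -1.9,"dz": 3.5},{"dy": -1.9,"dz": 3.5},{"dy": -1.9,"dz": 3.5},{"dy": -1.9,"dz": 3.5},{"dy": -1.9,"dz": 3.5},{"dy": -1.9,"dz": 3.5},{"dy": -1.9,"dz": 3.5}]'

```text
$.plan[0]: bad value
```

```bash
python3 - <<'E'
from h import *
plan([.579,-.220,.20],down(57.9))
E
```

```text
t 0.15 pos [0.1393 0.5577 0.2308] yaw_y 75.97 F [-0.26 -0.04 -0.43] gap 0.998
shift cm (tool now) [  3.137 -64.79   61.507] in target axes [  3.085 -42.513  78.574] w [0.3155 0.     0.0009]
```

All fields appear to be required.

>>> step_arm --plan '[{"fingers": 1,"dx": 0,"dy": 0,"dz": 0,"wx": 0.105,"wy": 0,"wz": 0},{"fingers": 1,"dx": 0,"dy": 0,"dz": 0,"wx": 0.105,"wy": 0,"wz": 0},{"fingers": 1,"dx": 0,"dy": 0,"dz": 0,"wx": 0.1055,"wy": 0,"wz": 0},{"fingers": 1,"dx": 0,"dy": -1.9,"dz": 3.5,"wx": 0,"wy": 0,"wz": 0},{"fingers": 1,"dx": 0,"dy": -1.9,"dz": 3.5,"wx": 0,"wy": 0,"wz": 0},{"fingers": 1,"dx": 0,"dy": -1.9,"dz": 3.5,"wx": 0,"wy": 0,"wz": 0},{"fingers": 1,"dx": 0,"dy": -1.9,"dz": 3.5,"wx": 0,"wy": 0,"wz": 0},{"fingers": 1,"dx": 0,"dy": -1.9,"dz": 3.5,"wx": 0,"wy": 0,"wz": 0}]' --force 60

```text
t: 0.82
ee_pos: [0.2373, 0.3826, 0.231]
ee_rot: [-1.446, 1.57, -2.006]
force: [1.4, 0.2, -0.1]
finger_gap: 1.001
```

>>> step_arm --plan '[{"fingers": 1,"dx": 0,"dy": -1.9,"dz": 3.5,"wx": 0,"wy": 0,"wz": 0},{"fingers": 1,"dx": 0,"dy": -1.9,"dz": 3.5,"wx": 0,"wy": 0,"wz": 0},{"fingers": 1,"dx": 0,"dy": -1.9,"dz": 3.5,"wx": 0,"wy": 0,"wz": 0},{"fingers": 1,"dx": 0,"dy": -1.9,"dz": 3.5,"wx": 0,"wy": 0,"wz": 0},{"fingers": 1,"dx": 0,"dy": -1.9,"dz": 3.5,"wx": 0,"wy": 0,"wz": 0},{"fingers": 1,"dx": 0,"dy": -1.9,"dz": 3.5,"wx": 0,"wy": 0,"wz": 0},{"fingers": 1,"dx": 0,"dy": -1.9,"dz": 3.5,"wx": 0,"wy": 0,"wz": 0},{"fingers": 1,"dx": 0,"dy": -1.9,"dz": 3.5,"wx": 0,"wy": 0,"wz": 0}]'

```text
t: 1.48
ee_pos: [0.3939, 0.1048, 0.2314]
ee_rot: [0.514, 1.57, -0.046]
force: [0.9, 0.7, 0.1]
finger_gap: 1.001
```

```bash
python3 - <<'E'
from h import *
plan([.579,-.220,.20],down(57.9))
E
```

```text
t 1.48 pos [0.3939 0.1048 0.2314] yaw_y 57.9 F [0.86 0.68 0.09] gap 1.001
shift cm (tool now) [  3.148 -17.675  32.945] in target axes [  3.14  -17.677  32.945] w [-0.0001  0.0003 -0.0002]
```

>>> step_arm --plan '[{"fingers": 1,"dx": 0,"dy": -1.9,"dz": 3.5,"wx": 0,"wy": 0,"wz": 0},{"fingers": 1,"dx": 0,"dy": -1.9,"dz": 3.5,"wx": 0,"wy": 0,"wz": 0},{"fingers": 1,"dx": 0,"dy": -1.9,"dz": 3.5,"wx": 0,"wy": 0,"wz": 0},{"fingers": 1,"dx": 0,"dy": -1.9,"dz": 3.5,"wx": 0,"wy": 0,"wz": 0},{"fingers": 1,"dx": 0,"dy": -1.9,"dz": 3.5,"wx": 0,"wy": 0,"wz": 0},{"fingers": 1,"dx": 0,"dy": -1.9,"dz": 3.5,"wx": 0,"wy": 0,"wz": 0},{"fingers": 1,"dx": 0,"dy": -1.9,"dz": 3.5,"wx": 0,"wy": 0,"wz": 0},{"fingers": 1,"dx": 0,"dy": -1.9,"dz": 3.5,"wx": 0,"wy": 0,"wz": 0}]'

```text
t: 2.15
ee_pos: [0.5504, -0.1728, 0.231]
ee_rot: [-2.749, 1.57, 2.974]
force: [-0.7, 1.3, -0.4]
finger_gap: 1.003
```

```bash
python3 - <<'E'
from h import *
r=snap('wrist','wrist1')
plan([.579,-.220,.20],down(57.9))
W=cloud(r); Z=W[...,2]
roi=(W[...,0]>.5)&(W[...,0]<.66)&(W[...,1]>-.30)&(W[...,1]<-.15)
for lo,hi,l in ((.128,.145,'handle'),(.064,.078,'blk')):
    m=(roi&(Z>lo)&(Z<hi)).astype(np.uint8)
    k,lab,st,c=cv2.connectedComponentsWithStats(m)
    for i in range(1,k):
        if st[i,4]<40: continue
        P=W[lab==i];q=cv2.minAreaRect(P[:,:2].astype(np.float32)*1000)
        print(l,c[i].round(),st[i,4],np.round(q[0],1),np.round(q[1],1),round(q[2],1),np.median(P[:,2]))
E
```

```text
t 2.2 pos [ 0.5526 -0.178   0.2297] yaw_y 57.74 F [-3.53 -4.17 -3.59] gap 0.997
shift cm (tool now) [ 2.975 -2.135  4.473] in target axes [ 2.972 -2.153  4.467] w [-0.0029 -0.0001  0.0017]
handle [252. 267.] 772 [ 579.2 -218.6] [24.2 23.5] 58.6 0.1356539189639377
blk [258. 232.] 3067 [ 579.8 -219. ] [70.5 70.6] 76.0 0.07184224523179872
```

View pics/wrist1.png

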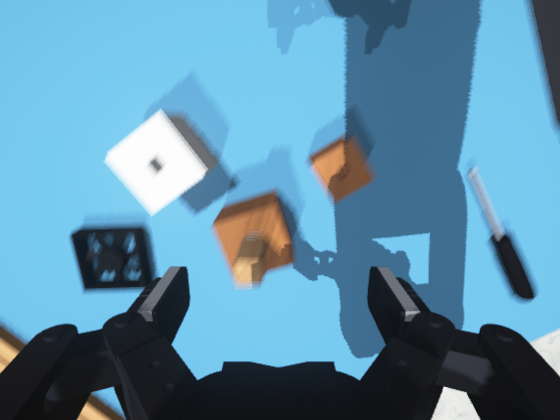

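>>> step_arm --plan '[{"fingers": 1,"dx": 0,"dy": -1.3,"dz": 2.5,"wx": 0,"wy": 0,"wz": 0},{"fingers": 1,"dx": 0,"dy": -1.3,"dz": 2.5,"wx": 0,"wy": 0,"wz": 0},{"fingers": 1,"dx": 0,"dy": 0,"dz": 0,"wx": 0,"wy": 0,"wz": 0},{"fingers": 1,"dx": 0,"dy": 0,"dz": 0,"wx": 0,"wy": 0,"wz": 0},{"fingers": 1,"dx": 0,"dy": 0,"dz": 0,"wx": 0,"wy": 0,"wz": 0}]'

```text
t: 2.62
ee_pos: [0.5782, -0.219, 0.2309]
ee_rot: [-3.129, 1.57, 2.594]
force: [-0.4, -0.1, 0.8]
finger_gap: 0.998
```

```bash
python3 - <<'E'
from h import *
r=snap('wrist','wrist2')
plan([.579,-.2195,.095],down(58))
W=cloud(r); Z=W[...,2]
roi=(W[...,0]>.5)&(W[...,0]<.66)&(W[...,1]>-.30)&(W[...,1]<-.15)
for lo,hi,l in ((.128,.145,'handle'),(.064,.078,'blk')):
    m=(roi&(Z>lo)&(Z<hi)).astype(np.uint8)
    k,lab,st,c=cv2.connectedComponentsWithStats(m)
    for i in range(1,k):
        if st[i,4]<40: continue
        P=W[lab==i];q=cv2.minAreaRect(P[:,:2].astype(np.float32)*1000)
        print(l,c[i].round(),st[i,4],np.round(q[0],1),np.round(q[1],1),round(q[2],1),np.median(P[:,2]))
E
```

```text
t 2.67 pos [ 0.5782 -0.2188  0.2313] yaw_y 57.91 F [ 0.63  0.33 -1.44] gap 1.002
shift cm (tool now) [13.627 -0.02   0.112] in target axes [13.627 -0.02   0.107] w [-0.0015 -0.0003  0.    ]
handle [280. 214.] 868 [ 579.8 -219. ] [23.9 24.7] 58.7 0.13566133588785512
blk [279. 190.] 3493 [ 580. -219.] [70.  70.6] 75.9 0.07186347222899547
```

View pics/wrist2.png

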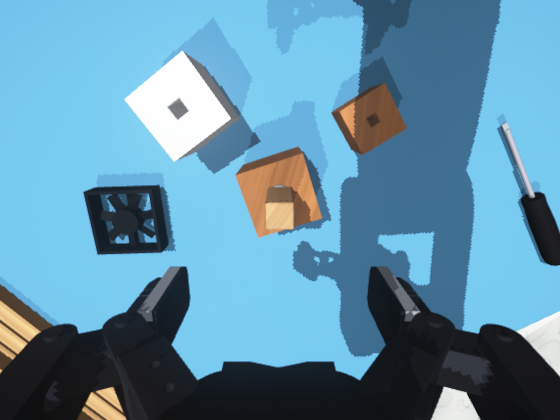

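>>> step_arm --plan '[{"fingers": 1,"dx": 3.4,"dy": 0,"dz": 0.1,"wx": -0.007,"wy": 0,"wz": 0},{"fingers": 1,"dx": 3.4,"dy": 0,"dz": 0,"wx": 0,"wy": 0,"wz": 0},{"fingers": 1,"dx": 3.0,"dy": 0,"dz": 0,"wx": 0,"wy": 0,"wz": 0},{"fingers": 1,"dx": 2.5,"dy": 0,"dz": 0,"wx": 0,"wy": 0,"wz": 0},{"fingers": 1,"dx": 1.5,"dy": 0,"dz": 0,"wx": 0,"wy": 0,"wz": 0},{"fingers": 1,"dx": 0,"dy": 0,"dz": 0,"wx": 0,"wy": 0,"wz": 0},{"fingers": 1,"dx": 0,"dy": 0,"dz": 0,"wx": 0,"wy": 0,"wz": 0}]'

```text
t: 3.25
ee_pos: [0.5791, -0.2192, 0.0937]
ee_rot: [-2.884, 1.57, 2.846]
force: [0.2, -0.4, 1.0]
finger_gap: 1.002
```

>>> step_arm --plan '[{"fingers": 0,"dx": 0,"dy": 0,"dz": 0,"wx": 0,"wy": 0,"wz": 0},{"fingers": 0,"dx": 0,"dy": 0,"dz": 0,"wx": 0,"wy": 0,"wz": 0},{"fingers": 0,"dx": 0,"dy": 0,"dz": 0,"wx": 0,"wy": 0,"wz": 0},{"fingers": 0,"dx": 0,"dy": 0,"dz": 0,"wx": 0,"wy": 0,"wz": 0},{"fingers": 0,"dx": 0,"dy": 0,"dz": 0,"wx": 0,"wy": 0,"wz": 0},{"fingers": 0,"dx": 0,"dy": 0,"dz": 0,"wx": 0,"wy": 0,"wz": 0},{"fingers": 0,"dx": 0,"dy": 0,"dz": 0,"wx": 0,"wy": 0,"wz": 0},{"fingers": 0,"dx": 0,"dy": 0,"dz": 0,"wx": 0,"wy": 0,"wz": 0}]' --force 60

```text
t: 3.92
ee_pos: [0.5795, -0.22, 0.0939]
ee_rot: [-0.159, 1.57, -0.713]
force: [-0.8, 1.4, 6.3]
finger_gap: 0.271
```

```bash
python3 - <<'E'
from h import *
plan([.579,-.2195,.095],down(58)); print(pose()[0]['moment'])
snap('scene','scene3')
r=pickle.load(open('scene3.pkl','rb'))
cv2.imwrite('pics/scene3c.png',cv2.resize(r['pixels'][130:280,120:280],None,fx=4,fy=4))
E
```

```text
t 3.92 pos [ 0.5795 -0.22    0.0939] yaw_y 58.3 F [-0.83  1.45  6.29] gap 0.271
shift cm (tool now) [-0.111  0.019 -0.069] in target axes [-0.111  0.019 -0.07 ] w [0.0052 0.0007 0.0001]
[0.07000664 0.27125459 0.00986944]
```

View pics/scene3c.png

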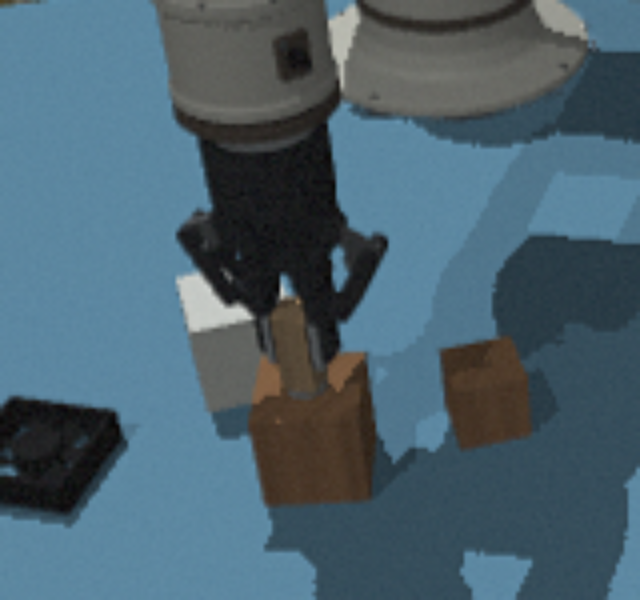

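>>> step_arm --plan '[{"fingers": 0,"dx": -0.5,"dy": 0,"dz": 0,"wx": 0,"wy": 0,"wz": 0},{"fingers": 0,"dx": -1.5,"dy": 0,"dz": 0,"wx": 0,"wy": 0,"wz": 0},{"fingers": 0,"dx": -2,"dy": 0,"dz": 0,"wx": 0,"wy": 0,"wz": 0},{"fingers": 0,"dx": -2,"dy": 0,"dz": 0,"wx": 0,"wy": 0,"wz": 0},{"fingers": 0,"dx": -2,"dy": 0,"dz": 0,"wx": 0,"wy": 0,"wz": 0},{"fingers": 0,"dx": -2,"dy": 0,"dz": 0,"wx": 0,"wy": 0,"wz": 0},{"fingers": 0,"dx": -1.5,"dy": 0,"dz": 0,"wx": 0,"wy": 0,"wz": 0},{"fingers": 0,"dx": 0,"dy": 0,"dz": 0,"wx": 0,"wy": 0,"wz": 0}]'

```text
t: 4.63
ee_pos: [0.5801, -0.2203, 0.2119]
ee_rot: [0.044, 1.566, -0.509]
force: [-0.1, 0.3, -0.1]
finger_gap: 0.278
```

```bash
python3 - <<'E'
from h import *
plan([.577,.208,.208],down(58.3))
snap('scene','scene4')
r=pickle.load(open('scene4.pkl','rb'))
cv2.imwrite('pics/scene4c.png',cv2.resize(r['pixels'][100:250,120:280],None,fx=4,fy=4))
E
```

```text
t 4.63 pos [ 0.5801 -0.2203  0.2119] yaw_y 58.3 F [-0.07  0.29 -0.11] gap 0.278
shift cm (tool now) [  0.297  36.277 -22.775] in target axes [  0.394  36.277 -22.774] w [ 0.      0.0045 -0.0002]
```

View pics/scene4c.png

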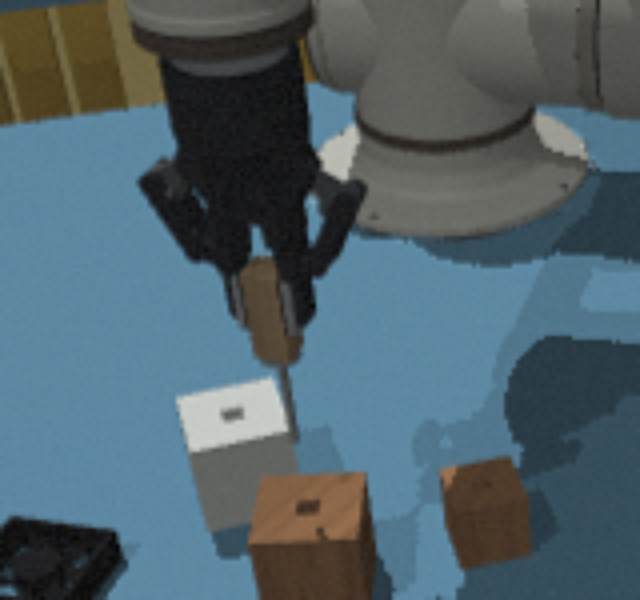

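>>> step_arm --plan '[{"fingers": 0,"dx": 0,"dy": 1.5,"dz": -0.9,"wx": 0,"wy": 0,"wz": 0},{"fingers": 0,"dx": 0,"dy": 3,"dz": -1.9,"wx": 0,"wy": 0,"wz": 0},{"fingers": 0,"dx": 0,"dy": 3,"dz": -1.9,"wx": 0,"wy": 0,"wz": 0},{"fingers": 0,"dx": 0,"dy": 3,"dz": -1.9,"wx": 0,"wy": 0,"wz": 0},{"fingers": 0,"dx": 0,"dy": 3,"dz": -1.9,"wx": 0,"wy": 0,"wz": 0},{"fingers": 0,"dx": 0,"dy": 3,"dz": -1.9,"wx": 0,"wy": 0,"wz": 0},{"fingers": 0,"dx": 0,"dy": 3,"dz": -1.9,"wx": 0,"wy": 0,"wz": 0},{"fingers": 0,"dx": 0,"dy": 3,"dz": -1.9,"wx": 0,"wy": 0,"wz": 0}]'

```text
t: 5.35
ee_pos: [0.576, 0.0478, 0.2071]
ee_rot: [-2.58, 1.569, -3.133]
force: [0.4, 0.7, -0.2]
finger_gap: 0.272
```

>>> step_arm --plan '[{"fingers": 0,"dx": 0,"dy": 3,"dz": -1.9,"wx": 0,"wy": 0,"wz": 0},{"fingers": 0,"dx": 0,"dy": 3,"dz": -1.9,"wx": 0,"wy": 0,"wz": 0},{"fingers": 0,"dx": 0,"dy": 3,"dz": -1.9,"wx": 0,"wy": 0,"wz": 0},{"fingers": 0,"dx": 0,"dy": 3,"dz": -1.9,"wx": 0,"wy": 0,"wz": 0},{"fingers": 0,"dx": 0,"dy": 1.8,"dz": -1,"wx": 0,"wy": 0,"wz": 0},{"fingers": 0,"dx": 0,"dy": 0,"dz": 0,"wx": 0,"wy": 0,"wz": 0},{"fingers": 0,"dx": 0,"dy": 0,"dz": 0,"wx": 0,"wy": 0,"wz": 0},{"fingers": 0,"dx": 0,"dy": 0,"dz": 0,"wx": 0,"wy": 0,"wz": 0}]'

```text
t: 6.02
ee_pos: [0.5758, 0.2084, 0.2073]
ee_rot: [-2.147, 1.569, -2.701]
force: [0.0, -0.3, -0.1]
finger_gap: 0.274
```

```bash
python3 - <<'E'
from h import *
plan([.577,.208,.208],down(58.3))
r=snap('scene','scene5'); snap('wrist','wrist5')
cv2.imwrite('pics/scene5c.png',cv2.resize(r['pixels'][90:240,290:410],None,fx=4,fy=4))
E
```

```text
t 6.02 pos [0.5758 0.2084 0.2073] yaw_y 58.31 F [ 0.05 -0.32 -0.05] gap 0.274
shift cm (tool now) [-0.068  0.032  0.119] in target axes [-0.068  0.032  0.119] w [ 0.0001 -0.0008  0.0013]
```

View pics/scene5c.png

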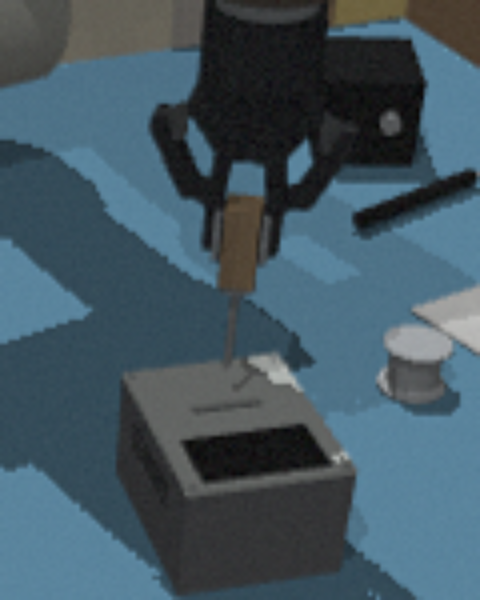

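View pics/wrist5.png

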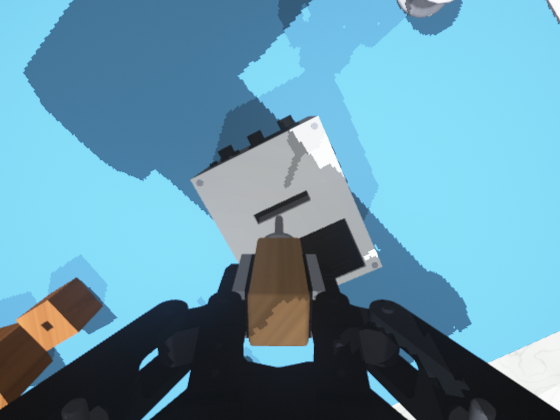

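```bash
cat >> h.py <<'E'
def proj(r,p):
    K=np.array(r['camera_matrix']);R=Ro.from_euler('xyz',r['rotation']).as_matrix()
    c=(np.atleast_2d(p)-np.array(r['position']))@R; return (c[:,:2]/c[:,2:])*[K[0,0],K[1,1]]+[K[0,2],K[1,2]]
def slotpts(cx,cy,a=-5.9):
    a=np.radians(a);X=np.array([np.cos(a),np.sin(a),0]);Y=np.array([-np.sin(a),np.cos(a),0]);c=np.array([cx,cy,.09])
    return np.array([c+sx*.005*X+sy*.026*Y for sx,sy in((-1,-1),(-1,1),(1,1),(1,-1))])
E
python3 - <<'E'
from h import *
s,p,R=pose(); X=R.as_matrix()[:,0]
for n,(x0,y0,x1,y1) in (('scene5',(310,150,400,240)),('wrist5',(180,100,400,260))):
    r=pickle.load(open(n+'.pkl','rb'));im=r['pixels'][y0:y1,x0:x1];f=8 if n[0]=='s' else 3.5
    im=cv2.resize(im,None,fx=f,fy=f,interpolation=cv2.INTER_CUBIC)
    q=lambda P:((proj(r,P)-[x0,y0]+.5)*f).astype(int)
    for u,v in q(np.array([p+X*.087, p+X*.05])): cv2.circle(im,(int(u),int(v)),3,(0,0,255),-1)
    cv2.polylines(im,[q(slotpts(.5771,.2084))],True,(0,255,0),1)
    cv2.imwrite(f'pics/{n}o.png',im[:600])
    W=cloud(r);Z=W[...,2];m=(Z>.08)&(Z<.1)&(W[...,0]>.48)&(W[...,1]>.1)&(W[...,1]<.32)&(W[...,0]<.72)
    m=m.astype(np.uint8);k,lab,st,c=cv2.connectedComponentsWithStats(m);i=1+np.argmax(st[1:,4]);P=W[lab==i];qq=cv2.minAreaRect(P[:,:2].astype(np.float32)*1000);print(n,qq,np.median(P[:,2]))
E
```

```text
scene5 ((597.198486328125, 206.13165283203125), (122.50466918945312, 154.73109436035156), 83.75287628173828) 0.08935590093321372
wrist5 ((595.85986328125, 208.1864013671875), (120.3743667602539, 150.5442657470703), 84.07843017578125) 0.08989320766953113
```

View pics/scene5o.png

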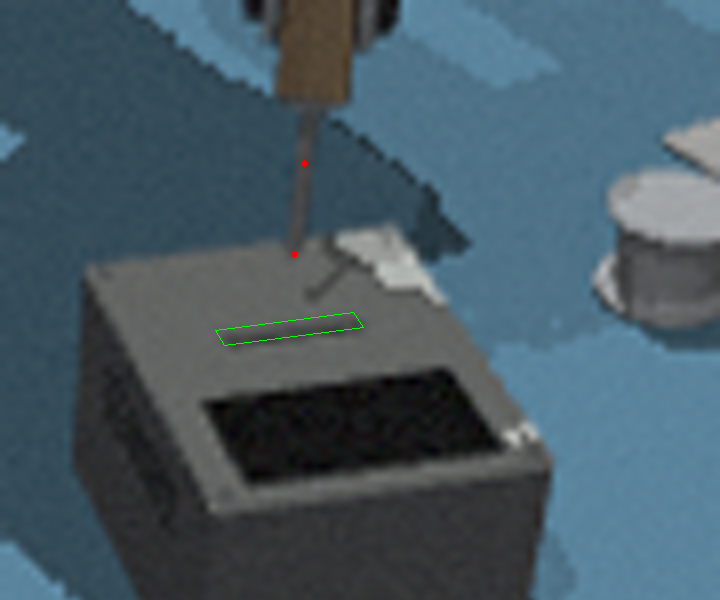

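View pics/wrist5o.png

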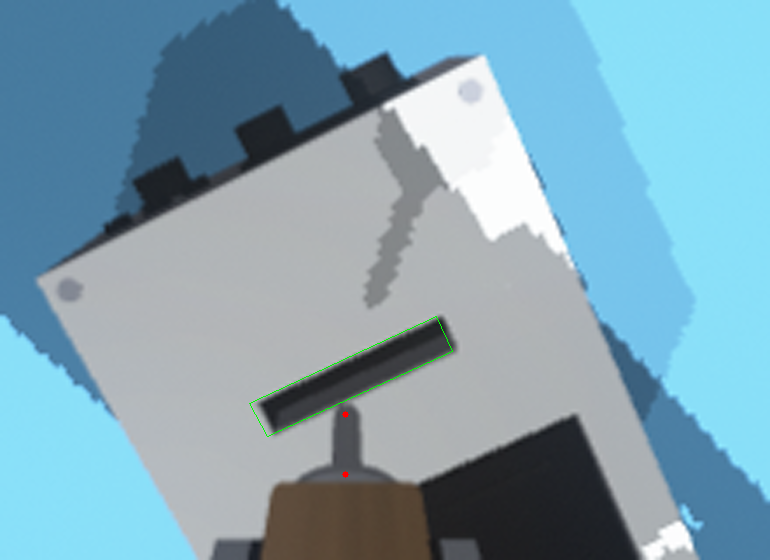

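>>> step_arm --plan '[{"fingers": 0,"dx": 0,"dy": 0,"dz": 0,"wx": -0.1125,"wy": 0,"wz": 0},{"fingers": 0,"dx": 0,"dy": 0,"dz": 0,"wx": -0.1125,"wy": 0,"wz": 0},{"fingers": 0,"dx": 0,"dy": 0,"dz": 0,"wx": -0.1125,"wy": 0,"wz": 0},{"fingers": 0,"dx": 0,"dy": 0,"dz": 0,"wx": -0.1125,"wy": 0,"wz": 0},{"fingers": 0,"dx": 1.2,"dy": 0.11,"dz": 0.23,"wx": 0,"wy": 0,"wz": 0},{"fingers": 0,"dx": 1.2,"dy": 0,"dz": 0,"wx": 0,"wy": 0,"wz": 0},{"fingers": 0,"dx": 0,"dy": 0,"dz": 0,"wx": 0,"wy": 0,"wz": 0},{"fingers": 0,"dx": 0,"dy": 0,"dz": 0,"wx": 0,"wy": 0,"wz": 0}]'

```text
t: 6.78
ee_pos: [0.578, 0.2092, 0.1828]
ee_rot: [-2.775, 1.568, -2.881]
force: [0.2, -0.2, -0.9]
finger_gap: 0.275
```

```bash
python3 - <<'E'
from h import *
plan([.5782,.2093,.182],down(84.1))
s,p,R=pose(); X=R.as_matrix()[:,0]
out=[]
for n,(x0,y0,x1,y1) in (('scene',(320,160,390,220)),('wrist',(200,150,360,280))):
    r=snap(n,n+'6');im=r['pixels'][y0:y1,x0:x1];f=6 if n[0]=='s' else 4
    im=cv2.resize(im,None,fx=f,fy=f,interpolation=cv2.INTER_CUBIC)
    q=lambda P:((proj(r,P)-[x0,y0]+.5)*f).astype(int)
    for u,v in q(np.array([p+X*.087])): cv2.circle(im,(int(u),int(v)),3,(0,0,255),-1)
    cv2.polylines(im,[q(slotpts(.5782,.2093))],True,(0,255,0),1)
    cv2.imwrite(f'pics/{n}6o.png',im)
E
```

```text
t 6.78 pos [0.578  0.2092 0.1828] yaw_y 83.89 F [ 0.21 -0.23 -0.88] gap 0.275
shift cm (tool now) [0.081 0.015 0.015] in target axes [0.081 0.015 0.015] w [-0.0037 -0.0023  0.0009]
```

View pics/scene6o.png

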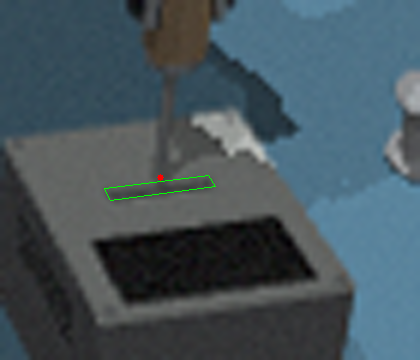

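View pics/wrist6o.png

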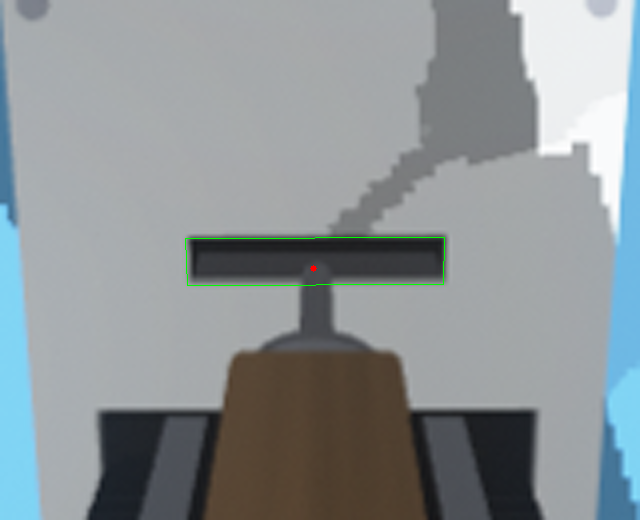

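>>> step_arm --plan '[{"fingers": 0,"dx": 0.3,"dy": 0,"dz": 0,"wx": -0.003,"wy": -0.002,"wz": 0},{"fingers": 0,"dx": 0.3,"dy": 0,"dz": 0,"wx": 0,"wy": 0,"wz": 0},{"fingers": 0,"dx": 0.2,"dy": 0,"dz": 0,"wx": 0,"wy": 0,"wz": 0},{"fingers": 0,"dx": 0,"dy": 0,"dz": 0,"wx": 0,"wy": 0,"wz": 0}]'

```text
t: 7.22
ee_pos: [0.5783, 0.2096, 0.1758]
ee_rot: [-0.185, 1.569, -0.285]
force: [-0.2, 0.3, -1.2]
finger_gap: 0.277
```

>>> step_arm --plan '[{"fingers": 0,"dx": 0.3,"dy": 0,"dz": 0,"wx": 0,"wy": 0,"wz": 0},{"fingers": 0,"dx": 0.3,"dy": 0,"dz": 0,"wx": 0,"wy": 0,"wz": 0},{"fingers": 0,"dx": 0.2,"dy": 0,"dz": 0,"wx": 0,"wy": 0,"wz": 0},{"fingers": 0,"dx": 0,"dy": 0,"dz": 0,"wx": 0,"wy": 0,"wz": 0}]'

```text
t: 7.55
ee_pos: [0.5783, 0.2096, 0.1677]
ee_rot: [-0.263, 1.569, -0.363]
force: [0.8, -0.6, -0.5]
finger_gap: 0.273
```

```bash
python3 - <<'E'
from h import *
plan([.5782,.2093,.1668],down(84.1))
r=snap('wrist','wrist7'); cv2.imwrite('pics/wrist7c.png',cv2.resize(r['pixels'][150:280,200:360],None,fx=4,fy=4,interpolation=cv2.INTER_CUBIC))
E
```

```text
t 7.55 pos [0.5783 0.2096 0.1677] yaw_y 84.25 F [ 0.81 -0.61 -0.54] gap 0.273
shift cm (tool now) [ 0.086 -0.029 -0.011] in target axes [ 0.086 -0.029 -0.011] w [0.0027 0.0013 0.0003]
```

View pics/wrist7c.png

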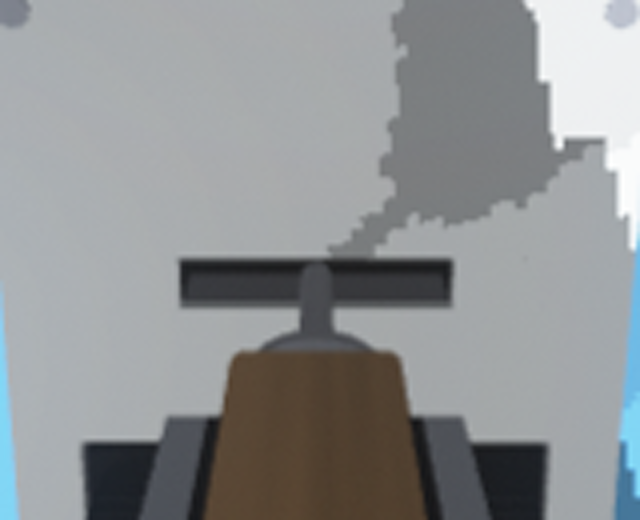

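>>> step_arm --plan '[{"fingers": 0,"dx": 0.4,"dy": 0,"dz": 0,"wx": 0,"wy": 0,"wz": 0},{"fingers": 0,"dx": 0.4,"dy": 0,"dz": 0,"wx": 0,"wy": 0,"wz": 0},{"fingers": 0,"dx": 0.4,"dy": 0,"dz": 0,"wx": 0,"wy": 0,"wz": 0},{"fingers": 0,"dx": 0.3,"dy": 0,"dz": 0,"wx": 0,"wy": 0,"wz": 0},{"fingers": 0,"dx": 0.2,"dy": 0,"dz": 0,"wx": 0,"wy": 0,"wz": 0},{"fingers": 0,"dx": 0,"dy": 0,"dz": 0,"wx": 0,"wy": 0,"wz": 0}]'

```text
t: 8.1
ee_pos: [0.5784, 0.2096, 0.1507]
ee_rot: [-0.277, 1.569, -0.377]
force: [-0.5, 0.2, -0.7]
finger_gap: 0.273
```

>>> step_arm --plan '[{"fingers": 0,"dx": 0.1,"dy": 0,"dz": 0,"wx": 0,"wy": 0,"wz": 0},{"fingers": 0,"dx": 0,"dy": 0,"dz": 0,"wx": 0,"wy": 0,"wz": 0}]'

```text
t: 8.27
ee_pos: [0.5786, 0.2096, 0.1503]
ee_rot: [-0.037, 1.569, -0.138]
force: [-0.1, -0.2, -0.8]
finger_gap: 0.275
```

>>> step_arm --plan '[{"fingers": 0,"dx": 0.1,"dy": 0,"dz": 0,"wx": 0,"wy": 0,"wz": 0},{"fingers": 0,"dx": 0,"dy": 0,"dz": 0,"wx": 0,"wy": 0,"wz": 0}]'

```text
t: 8.43
ee_pos: [0.5786, 0.2096, 0.1493]
ee_rot: [-0.04, 1.569, -0.14]
force: [-0.1, 0.3, -0.4]
finger_gap: 0.274
```

>>> step_arm --plan '[{"fingers": 0,"dx": 0.1,"dy": 0,"dz": 0,"wx": 0,"wy": 0,"wz": 0},{"fingers": 0,"dx": 0,"dy": 0,"dz": 0,"wx": 0,"wy": 0,"wz": 0}]'

```text
t: 8.6
ee_pos: [0.5785, 0.2096, 0.1482]
ee_rot: [-0.072, 1.569, -0.172]
force: [0.2, 0.5, 0.2]
finger_gap: 0.273
```

>>> step_arm --plan '[{"fingers": 0,"dx": 0.1,"dy": 0,"dz": 0,"wx": 0,"wy": 0,"wz": 0},{"fingers": 0,"dx": 0,"dy": 0,"dz": 0,"wx": 0,"wy": 0,"wz": 0}]'

```text
t: 8.77
ee_pos: [0.5785, 0.2096, 0.1471]
ee_rot: [-0.077, 1.569, -0.178]
force: [-0.2, -0.1, -0.8]
finger_gap: 0.272
```

Tip about 60 mm high, no contact yet.

>>> step_arm --plan '[{"fingers": 0,"dx": 0.05,"dy": 0,"dz": 0,"wx": 0,"wy": 0,"wz": 0},{"fingers": 0,"dx": 0,"dy": 0,"dz": 0,"wx": 0,"wy": 0,"wz": 0}]'

```text
t: 8.93
ee_pos: [0.5785, 0.2096, 0.1467]
ee_rot: [-0.085, 1.569, -0.185]
force: [-0.0, 0.6, -1.3]
finger_gap: 0.276
```

>>> step_arm --plan '[{"fingers": 0,"dx": 0.05,"dy": 0,"dz": 0,"wx": 0,"wy": 0,"wz": 0},{"fingers": 0,"dx": 0,"dy": 0,"dz": 0,"wx": 0,"wy": 0,"wz": 0}]'

```text
t: 9.1
ee_pos: [0.5786, 0.2096, 0.1462]
ee_rot: [-0.07, 1.569, -0.17]
force: [0.5, -0.5, -0.7]
finger_gap: 0.274
```

>>> step_arm --plan '[{"fingers": 0,"dx": 0.05,"dy": 0,"dz": 0,"wx": 0,"wy": 0,"wz": 0},{"fingers": 0,"dx": 0,"dy": 0,"dz": 0,"wx": 0,"wy": 0,"wz": 0}]'

```text
t: 9.27
ee_pos: [0.5785, 0.2096, 0.1457]
ee_rot: [-0.064, 1.569, -0.165]
force: [-0.0, 0.8, -0.9]
finger_gap: 0.272
```

>>> step_arm --plan '[{"fingers": 0,"dx": 0.05,"dy": 0,"dz": 0,"wx": 0,"wy": 0,"wz": 0},{"fingers": 0,"dx": 0,"dy": 0,"dz": 0,"wx": 0,"wy": 0,"wz": 0}]'

```text
t: 9.43
ee_pos: [0.5786, 0.2096, 0.1452]
ee_rot: [-0.049, 1.569, -0.149]
force: [0.5, 1.0, -0.6]
finger_gap: 0.273
```

>>> step_arm --plan '[{"fingers": 0,"dx": 0.05,"dy": 0,"dz": 0,"wx": 0,"wy": 0,"wz": 0},{"fingers": 0,"dx": 0,"dy": 0,"dz": 0,"wx": 0,"wy": 0,"wz": 0}]'

```text
t: 9.6
ee_pos: [0.5786, 0.2097, 0.1448]
ee_rot: [0.019, 1.569, -0.081]
force: [0.0, 0.7, 0.3]
finger_gap: 0.273
```

>>> step_arm --plan '[{"fingers": 0,"dx": 0.05,"dy": 0,"dz": 0,"wx": 0,"wy": 0,"wz": 0},{"fingers": 0,"dx": 0,"dy": 0,"dz": 0,"wx": 0,"wy": 0,"wz": 0}]'

```text
t: 9.77
ee_pos: [0.5786, 0.2097, 0.1443]
ee_rot: [0.028, 1.569, -0.072]
force: [0.9, 0.8, -0.4]
finger_gap: 0.276
```

>>> step_arm --plan '[{"fingers": 0,"dx": 0.05,"dy": 0,"dz": 0,"wx": 0,"wy": 0,"wz": 0},{"fingers": 0,"dx": 0,"dy": 0,"dz": 0,"wx": 0,"wy": 0,"wz": 0}]'

```text
t: 9.93
ee_pos: [0.5786, 0.2097, 0.1438]
ee_rot: [0.092, 1.569, -0.008]
force: [-0.0, 0.6, 0.7]
finger_gap: 0.276
```

>>> step_arm --plan '[{"fingers": 0,"dx": 0.05,"dy": 0,"dz": 0,"wx": 0,"wy": 0,"wz": 0},{"fingers": 0,"dx": 0,"dy": 0,"dz": 0,"wx": 0,"wy": 0,"wz": 0}]'

```text
t: 10.1
ee_pos: [0.5786, 0.2097, 0.1432]
ee_rot: [0.07, 1.569, -0.031]
force: [0.5, 4.4, -1.1]
finger_gap: 0.273
```

>>> step_arm --plan '[{"fingers": 0,"dx": 0,"dy": 0.1,"dz": 0,"wx": 0,"wy": 0,"wz": 0},{"fingers": 0,"dx": 0,"dy": 0,"dz": 0,"wx": 0,"wy": 0,"wz": 0}]'

```text
t: 10.27
ee_pos: [0.5786, 0.2105, 0.1431]
ee_rot: [-0.323, 1.569, -0.423]
force: [0.5, -0.2, -0.9]
finger_gap: 0.273
```

>>> step_arm --plan '[{"fingers": 0,"dx": 0.05,"dy": 0,"dz": 0,"wx": 0,"wy": 0,"wz": 0},{"fingers": 0,"dx": 0,"dy": 0,"dz": 0,"wx": 0,"wy": 0,"wz": 0}]'

```text
t: 10.43
ee_pos: [0.5786, 0.2105, 0.1426]
ee_rot: [-0.25, 1.569, -0.35]
force: [0.4, -0.1, -1.7]
finger_gap: 0.274
```

>>> step_arm --plan '[{"fingers": 0,"dx": 0,"dy": 0.15,"dz": 0,"wx": 0,"wy": 0,"wz": 0},{"fingers": 0,"dx": 0,"dy": 0,"dz": 0,"wx": 0,"wy": 0,"wz": 0}]'

```text
t: 10.6
ee_pos: [0.5788, 0.2122, 0.1427]
ee_rot: [-0.079, 1.569, -0.179]
force: [-0.3, 1.0, -1.1]
finger_gap: 0.272
```

>>> step_arm --plan '[{"fingers": 0,"dx": 0.1,"dy": 0,"dz": 0,"wx": 0,"wy": 0,"wz": 0},{"fingers": 0,"dx": 0,"dy": 0,"dz": 0,"wx": 0,"wy": 0,"wz": 0}]'

```text
t: 10.77
ee_pos: [0.5787, 0.2121, 0.1416]
ee_rot: [-0.125, 1.569, -0.225]
force: [0.2, 1.1, -1.6]
finger_gap: 0.271
```

>>> step_arm --plan '[{"fingers": 0,"dx": 0.05,"dy": 0,"dz": 0,"wx": 0,"wy": 0,"wz": 0},{"fingers": 0,"dx": 0,"dy": 0,"dz": 0,"wx": 0,"wy": 0,"wz": 0}]'

```text
t: 10.93
ee_pos: [0.5788, 0.212, 0.1412]
ee_rot: [-0.074, 1.569, -0.174]
force: [-0.5, 0.3, -0.5]
finger_gap: 0.275
```

>>> step_arm --plan '[{"fingers": 0,"dx": 0.05,"dy": 0,"dz": 0,"wx": 0,"wy": 0,"wz": 0},{"fingers": 0,"dx": 0,"dy": 0,"dz": 0,"wx": 0,"wy": 0,"wz": 0}]'

```text
t: 11.1
ee_pos: [0.5788, 0.2121, 0.1407]
ee_rot: [-0.069, 1.569, -0.169]
force: [0.1, -0.3, 0.2]
finger_gap: 0.276
```

Tip est. 53.7 mm; tab contact is expected about now.

>>> step_arm --plan '[{"fingers": 0,"dx": 0.05,"dy": 0,"dz": 0,"wx": 0,"wy": 0,"wz": 0},{"fingers": 0,"dx": 0,"dy": 0,"dz": 0,"wx": 0,"wy": 0,"wz": 0}]'

```text
t: 11.27
ee_pos: [0.5789, 0.2121, 0.1404]
ee_rot: [-0.016, 1.569, -0.116]
force: [0.2, 0.0, 2.7]
finger_gap: 0.277
```

>>> step_arm --plan '[{"fingers": 0,"dx": 0.05,"dy": 0,"dz": 0,"wx": 0,"wy": 0,"wz": 0},{"fingers": 0,"dx": 0,"dy": 0,"dz": 0,"wx": 0,"wy": 0,"wz": 0}]'

```text
t: 11.43
ee_pos: [0.5789, 0.2121, 0.1399]
ee_rot: [-0.009, 1.569, -0.11]
force: [-0.6, -0.2, 3.6]
finger_gap: 0.277
```

>>> step_arm --plan '[{"fingers": 0,"dx": 0.05,"dy": 0,"dz": 0,"wx": 0,"wy": 0,"wz": 0},{"fingers": 0,"dx": 0,"dy": 0,"dz": 0,"wx": 0,"wy": 0,"wz": 0}]'

```text
t: 11.6
ee_pos: [0.5788, 0.2121, 0.1393]
ee_rot: [-0.012, 1.569, -0.112]
force: [0.2, -0.5, 4.6]
finger_gap: 0.274
```

>>> step_arm --plan '[{"fingers": 0,"dx": 0.1,"dy": 0,"dz": 0,"wx": 0,"wy": 0,"wz": 0},{"fingers": 0,"dx": 0,"dy": 0,"dz": 0,"wx": 0,"wy": 0,"wz": 0}]'

```text
t: 11.77
ee_pos: [0.5788, 0.2121, 0.1383]
ee_rot: [-0.023, 1.569, -0.123]
force: [-1.0, 0.4, 6.0]
finger_gap: 0.273
```

>>> step_arm --plan '[{"fingers": 0,"dx": 0.1,"dy": 0,"dz": 0,"wx": 0,"wy": 0,"wz": 0},{"fingers": 0,"dx": 0,"dy": 0,"dz": 0,"wx": 0,"wy": 0,"wz": 0}]'

```text
t: 11.93
ee_pos: [0.5788, 0.2121, 0.1373]
ee_rot: [-0.006, 1.569, -0.106]
force: [-1.2, -0.4, 4.6]
finger_gap: 0.272
```

>>> step_arm --plan '[{"fingers": 0,"dx": 0.1,"dy": 0,"dz": 0,"wx": 0,"wy": 0,"wz": 0},{"fingers": 0,"dx": 0,"dy": 0,"dz": 0,"wx": 0,"wy": 0,"wz": 0}]'

```text
t: 12.1
ee_pos: [0.5788, 0.2121, 0.1363]
ee_rot: [-0.002, 1.569, -0.102]
force: [-1.7, -0.6, 5.4]
finger_gap: 0.277
```

>>> step_arm --plan '[{"fingers": 0,"dx": 0.1,"dy": 0,"dz": 0,"wx": 0,"wy": 0,"wz": 0},{"fingers": 0,"dx": 0,"dy": 0,"dz": 0,"wx": 0,"wy": 0,"wz": 0}]'

```text
t: 12.27
ee_pos: [0.5788, 0.2121, 0.1354]
ee_rot: [-0.008, 1.569, -0.109]
force: [-2.4, 0.4, 7.2]
finger_gap: 0.274
```

>>> step_arm --plan '[{"fingers": 0,"dx": 0.1,"dy": 0,"dz": 0,"wx": 0,"wy": 0,"wz": 0},{"fingers": 0,"dx": 0,"dy": 0,"dz": 0,"wx": 0,"wy": 0,"wz": 0}]'

```text
t: 12.43
ee_pos: [0.5788, 0.2121, 0.1344]
ee_rot: [-0.001, 1.569, -0.101]
force: [-1.5, 0.6, 6.6]
finger_gap: 0.278
```

```bash
cat >> h.py <<'E'
def packz(tag):
    r=snap('top',tag);W=cloud(r)
    a=np.radians(-5.9);c=np.array([.5955,.2072]);X=np.array([np.cos(a),np.sin(a)]);Y=np.array([-X[1],X[0]])
    d=W[...,:2]-c;u=d@X;v=d@Y
    m=(abs(u-.0415)<.018)&(abs(v)<.038)&(W[...,2]<.13)
    print('pack z',np.nanmedian(W[...,2][m]),m.sum())
E
python3 - <<'E'
from h import *
packz('top8')
E
```

```text
pack z 0.10405544245915799 115
```

```bash
python3 - <<'E'
from h import *
W=cloud(pickle.load(open('top0.pkl','rb')))
a=np.radians(-5.9);c=np.array([.5955,.2072]);X=np.array([np.cos(a),np.sin(a)]);Y=np.array([-X[1],X[0]])
d=W[...,:2]-c;m=(abs(d@X-.0415)<.018)&(abs(d@Y)<.038);print('before',np.nanmedian(W[...,2][m]))
r=snap('scene','scene8'); cv2.imwrite('pics/scene8c.png',cv2.resize(r['pixels'][110:240,290:410],None,fx=4,fy=4))
E
```

```text
before 0.08982899131164968
```

View pics/scene8c.png

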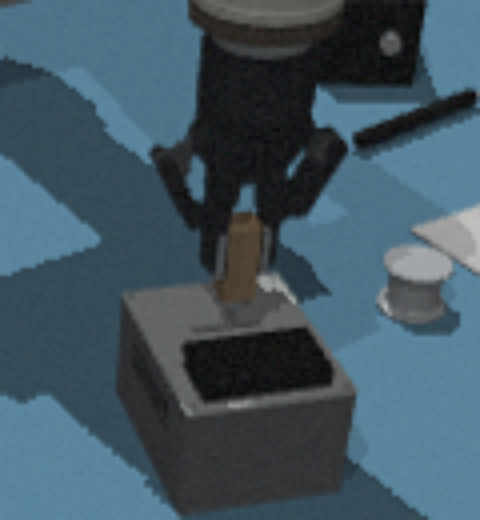

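>>> step_arm --plan '[{"fingers": 0,"dx": -0.5,"dy": 0,"dz": 0,"wx": 0,"wy": 0,"wz": 0},{"fingers": 0,"dx": -1,"dy": 0,"dz": 0,"wx": 0,"wy": 0,"wz": 0},{"fingers": 0,"dx": -1.2,"dy": 0,"dz": 0,"wx": 0,"wy": 0,"wz": 0},{"fingers": 0,"dx": -1.2,"dy": 0,"dz": 0,"wx": 0,"wy": 0,"wz": 0},{"fingers": 0,"dx": -1.5,"dy": 0,"dz": 0,"wx": 0,"wy": 0,"wz": 0},{"fingers": 0,"dx": -1.5,"dy": 0,"dz": 0,"wx": 0,"wy": 0,"wz": 0},{"fingers": 0,"dx": -1.3,"dy": 0,"dz": 0,"wx": 0,"wy": 0,"wz": 0},{"fingers": 0,"dx": 0,"dy": 0,"dz": 0,"wx": 0,"wy": 0,"wz": 0}]'

```text
t: 13.2
ee_pos: [0.5796, 0.2123, 0.2202]
ee_rot: [0.212, 1.564, 0.111]
force: [0.3, -0.8, 0.3]
finger_gap: 0.269
```

>>> step_arm --plan '[{"fingers": 0,"dx": 0,"dy": 0,"dz": 0,"wx": 0.1125,"wy": 0,"wz": 0},{"fingers": 0,"dx": 0,"dy": 0,"dz": 0,"wx": 0.1125,"wy": 0,"wz": 0},{"fingers": 0,"dx": 0,"dy": 0,"dz": 0,"wx": 0.1125,"wy": 0,"wz": 0},{"fingers": 0,"dx": 0,"dy": 0,"dz": 0,"wx": 0.1125,"wy": 0,"wz": 0},{"fingers": 0,"dx": 0,"dy": 0,"dz": 0,"wx": 0,"wy": 0,"wz": 0},{"fingers": 0,"dx": 0,"dy": 0,"dz": 0,"wx": 0,"wy": 0,"wz": 0}]'

```text
t: 13.7
ee_pos: [0.5786, 0.2121, 0.2162]
ee_rot: [0.358, 1.569, -0.189]
force: [0.4, 1.8, -0.6]
finger_gap: 0.271
```

```bash
python3 - <<'E'
from h import *
plan([.5797,-.2196,.212],down(58.3))
packz('top9'); r=snap('scene','scene9'); s,p,R=pose()
u,v=proj(r,p+R.as_matrix()[:,0]*.087)[0];im=r['pixels'].copy();im[int(round(v)),int(round(u))]=(0,0,255)
cv2.imwrite('pics/scene9c.png',cv2.resize(im[110:240,290:410],None,fx=4,fy=4,interpolation=cv2.INTER_NEAREST))
E
```

```text
t 13.7 pos [0.5786 0.2121 0.2162] yaw_y 58.68 F [ 0.41  1.84 -0.58] gap 0.271
shift cm (tool now) [  0.431 -36.822  22.532] in target axes [  0.416 -36.672  22.775] w [ 0.0066  0.0017 -0.0006]
pack z 0.10350348410165822 208
```

View pics/scene9c.png

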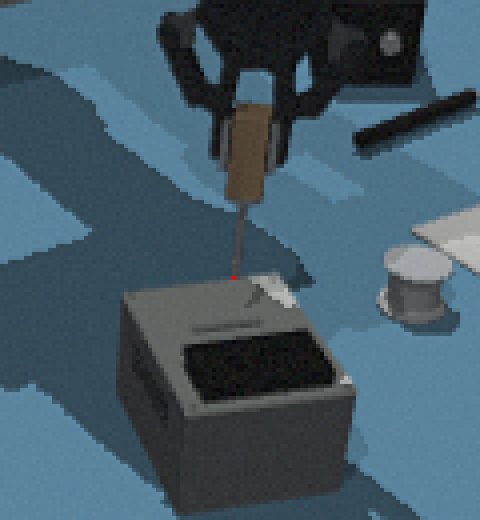

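>>> step_arm --plan '[{"fingers": 0,"dx": 0,"dy": -1.5,"dz": 0.9,"wx": 0.0066,"wy": 0.0015,"wz": 0},{"fingers": 0,"dx": 0,"dy": -3,"dz": 1.9,"wx": 0,"wy": 0,"wz": 0},{"fingers": 0,"dx": 0,"dy": -3,"dz": 1.9,"wx": 0,"wy": 0,"wz": 0},{"fingers": 0,"dx": 0,"dy": -3,"dz": 1.9,"wx": 0,"wy": 0,"wz": 0},{"fingers": 0,"dx": 0,"dy": -3,"dz": 1.9,"wx": 0,"wy": 0,"wz": 0},{"fingers": 0,"dx": 0,"dy": -3,"dz": 1.9,"wx": 0,"wy": 0,"wz": 0},{"fingers": 0,"dx": 0,"dy": -3,"dz": 1.9,"wx": 0,"wy": 0,"wz": 0},{"fingers": 0,"dx": 0,"dy": -3,"dz": 1.9,"wx": 0,"wy": 0,"wz": 0}]'

```text
t: 14.47
ee_pos: [0.5801, -0.0557, 0.2163]
ee_rot: [0.965, 1.57, 0.412]
force: [1.2, 0.4, 0.2]
finger_gap: 0.276
```

>>> step_arm --plan '[{"fingers": 0,"dx": 0,"dy": -3,"dz": 1.9,"wx": 0,"wy": 0,"wz": 0},{"fingers": 0,"dx": 0,"dy": -3,"dz": 1.9,"wx": 0,"wy": 0,"wz": 0},{"fingers": 0,"dx": 0,"dy": -3,"dz": 1.9,"wx": 0,"wy": 0,"wz": 0},{"fingers": 0,"dx": 0,"dy": -3,"dz": 1.9,"wx": 0,"wy": 0,"wz": 0},{"fingers": 0,"dx": 0,"dy": -2.1,"dz": 0.9,"wx": 0,"wy": 0,"wz": 0},{"fingers": 0,"dx": 0,"dy": 0,"dz": 0,"wx": 0,"wy": 0,"wz": 0},{"fingers": 0,"dx": 0,"dy": 0,"dz": 0,"wx": 0,"wy": 0,"wz": 0},{"fingers": 0,"dx": 0,"dy": 0,"dz": 0,"wx": 0,"wy": 0,"wz": 0}]'

```text
t: 15.13
ee_pos: [0.5781, -0.2182, 0.216]
ee_rot: [1.445, 1.57, 0.889]
force: [-0.1, -0.4, -1.5]
finger_gap: 0.274
```

```bash
python3 - <<'E'
from h import *
plan([.5797,-.2196,.212],down(58.3))
E
```

```text
t 15.13 pos [ 0.5781 -0.2182  0.216 ] yaw_y 58.18 F [-0.09 -0.44 -1.5 ] gap 0.274
shift cm (tool now) [ 0.403 -0.034  0.213] in target axes [ 0.403 -0.034  0.213] w [-0.0021  0.0001 -0.001 ]
```

>>> step_arm --plan '[{"fingers": 0,"dx": 1,"dy": -0.03,"dz": 0.21,"wx": -0.002,"wy": 0,"wz": 0},{"fingers": 0,"dx": 1.7,"dy": 0,"dz": 0,"wx": 0,"wy": 0,"wz": 0},{"fingers": 0,"dx": 1.4,"dy": 0,"dz": 0,"wx": 0,"wy": 0,"wz": 0},{"fingers": 0,"dx": 0.7,"dy": 0,"dz": 0,"wx": 0,"wy": 0,"wz": 0},{"fingers": 0,"dx": 0,"dy": 0,"dz": 0,"wx": 0,"wy": 0,"wz": 0},{"fingers": 0,"dx": 0,"dy": 0,"dz": 0,"wx": 0,"wy": 0,"wz": 0}]'

```text
t: 15.63
ee_pos: [0.5798, -0.2194, 0.1682]
ee_rot: [1.413, 1.57, 0.86]
force: [-0.1, 0.7, -0.5]
finger_gap: 0.269
```

```bash
python3 - <<'E'
from h import *
plan([.5797,-.2196,.0939],down(58.3))
r=snap('wrist','wrist10');a=cv2.resize(r['pixels'][140:270,200:360],None,fx=2.5,fy=2.5,interpolation=cv2.INTER_CUBIC)
r=snap('scene','scene10');b=cv2.resize(r['pixels'][150:270,160:240],None,fx=4,fy=4,interpolation=cv2.INTER_CUBIC)
a=cv2.copyMakeBorder(a,0,b.shape[0]-a.shape[0],0,0,0);cv2.imwrite('pics/c10.png',np.hstack([a,b]))
E
```

```text
t 15.63 pos [ 0.5798 -0.2194  0.1682] yaw_y 58.27 F [-0.06  0.72 -0.48] gap 0.269
shift cm (tool now) [ 7.427e+00 -3.300e-02 -1.000e-03] in target axes [ 7.427 -0.027 -0.   ] w [-0.0005  0.0001 -0.0008]
```

View pics/c10.png

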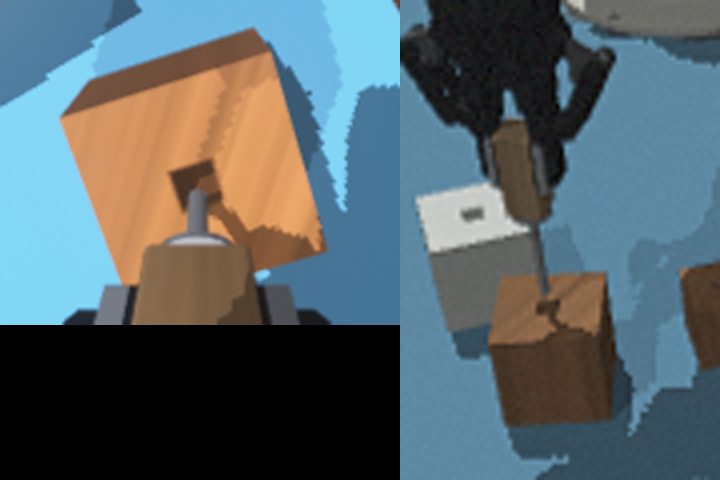

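>>> step_arm --plan '[{"fingers": 0,"dx": 0.5,"dy": -0.03,"dz": 0,"wx": 0,"wy": 0,"wz": 0},{"fingers": 0,"dx": 0.5,"dy": 0,"dz": 0,"wx": 0,"wy": 0,"wz": 0},{"fingers": 0,"dx": 0.3,"dy": 0,"dz": 0,"wx": 0,"wy": 0,"wz": 0},{"fingers": 0,"dx": 0.3,"dy": 0,"dz": 0,"wx": 0,"wy": 0,"wz": 0},{"fingers": 0,"dx": 0,"dy": 0,"dz": 0,"wx": 0,"wy": 0,"wz": 0}]'

```text
t: 16.15
ee_pos: [0.5793, -0.2201, 0.1513]
ee_rot: [2.346, 1.57, 1.791]
force: [-1.3, -0.2, -1.2]
finger_gap: 0.271
```

>>> step_arm --plan '[{"fingers": 0,"dx": 1,"dy": 0,"dz": 0,"wx": 0,"wy": 0,"wz": 0},{"fingers": 0,"dx": 1,"dy": 0,"dz": 0,"wx": 0,"wy": 0,"wz": 0},{"fingers": 0,"dx": 0.5,"dy": 0,"dz": 0,"wx": 0,"wy": 0,"wz": 0},{"fingers": 0,"dx": 0,"dy": 0,"dz": 0,"wx": 0,"wy": 0,"wz": 0}]'

```text
t: 16.48
ee_pos: [0.5789, -0.2198, 0.1251]
ee_rot: [2.875, 1.568, 2.32]
force: [0.3, 0.1, -1.3]
finger_gap: 0.273
```

Free in the hole. Down to 3 mm above home, then fine steps.

>>> step_arm --plan '[{"fingers": 0,"dx": 1,"dy": 0,"dz": 0,"wx": 0,"wy": 0,"wz": 0},{"fingers": 0,"dx": 1,"dy": 0,"dz": 0,"wx": 0,"wy": 0,"wz": 0},{"fingers": 0,"dx": 0.5,"dy": 0,"dz": 0,"wx": 0,"wy": 0,"wz": 0},{"fingers": 0,"dx": 0.3,"dy": 0,"dz": 0,"wx": 0,"wy": 0,"wz": 0},{"fingers": 0,"dx": 0,"dy": 0,"dz": 0,"wx": 0,"wy": 0,"wz": 0},{"fingers": 0,"dx": 0,"dy": 0,"dz": 0,"wx": 0,"wy": 0,"wz": 0}]'

```text
t: 16.98
ee_pos: [0.5796, -0.2202, 0.0991]
ee_rot: [1.197, 1.57, 0.643]
force: [-0.4, -0.2, 0.6]
finger_gap: 0.276
```

>>> step_arm --plan '[{"fingers": 0,"dx": 0.1,"dy": 0,"dz": 0,"wx": 0,"wy": 0,"wz": 0},{"fingers": 0,"dx": 0,"dy": 0,"dz": 0,"wx": 0,"wy": 0,"wz": 0}]'

```text
t: 17.15
ee_pos: [0.5797, -0.2202, 0.0983]
ee_rot: [0.756, 1.57, 0.201]
force: [-0.6, -0.5, -0.4]
finger_gap: 0.275
```

>>> step_arm --plan '[{"fingers": 0,"dx": 0.07,"dy": 0,"dz": 0,"wx": 0,"wy": 0,"wz": 0},{"fingers": 0,"dx": 0,"dy": 0,"dz": 0,"wx": 0,"wy": 0,"wz": 0}]'

```text
t: 17.32
ee_pos: [0.5796, -0.2202, 0.0975]
ee_rot: [0.968, 1.57, 0.413]
force: [0.3, -0.1, -0.3]
finger_gap: 0.279
```

>>> step_arm --plan '[{"fingers": 0,"dx": 0.15,"dy": 0,"dz": 0,"wx": 0,"wy": 0,"wz": 0},{"fingers": 0,"dx": 0,"dy": 0,"dz": 0,"wx": 0,"wy": 0,"wz": 0}]'

```text
t: 17.48
ee_pos: [0.5795, -0.2201, 0.0957]
ee_rot: [1.417, 1.57, 0.862]
force: [0.0, -0.2, -0.3]
finger_gap: 0.272
```

>>> step_arm --plan '[{"fingers": 0,"dx": 0.07,"dy": 0,"dz": 0,"wx": 0,"wy": 0,"wz": 0},{"fingers": 0,"dx": 0,"dy": 0,"dz": 0,"wx": 0,"wy": 0,"wz": 0}]'

```text
t: 17.65
ee_pos: [0.5795, -0.2201, 0.095]
ee_rot: [1.397, 1.57, 0.842]
force: [-0.1, 0.0, 0.5]
finger_gap: 0.275
```

>>> step_arm --plan '[{"fingers": 0,"dx": 0.07,"dy": 0,"dz": 0,"wx": 0,"wy": 0,"wz": 0},{"fingers": 0,"dx": 0,"dy": 0,"dz": 0,"wx": 0,"wy": 0,"wz": 0}]'

```text
t: 17.82
ee_pos: [0.5796, -0.2201, 0.0944]
ee_rot: [1.297, 1.57, 0.742]
force: [-0.9, 0.2, -1.1]
finger_gap: 0.277
```

>>> step_arm --plan '[{"fingers": 0,"dx": 0.04,"dy": 0,"dz": 0,"wx": 0,"wy": 0,"wz": 0},{"fingers": 0,"dx": 0,"dy": 0,"dz": 0,"wx": 0,"wy": 0,"wz": 0}]'

```text
t: 17.98
ee_pos: [0.5796, -0.2201, 0.094]
ee_rot: [1.19, 1.57, 0.635]
force: [0.2, 0.8, -0.6]
finger_gap: 0.273
```

>>> step_arm --plan '[{"fingers": 0,"dx": 0.04,"dy": 0,"dz": 0,"wx": 0,"wy": 0,"wz": 0},{"fingers": 0,"dx": 0,"dy": 0,"dz": 0,"wx": 0,"wy": 0,"wz": 0}]'

```text
t: 18.15
ee_pos: [0.5796, -0.2202, 0.0939]
ee_rot: [0.935, 1.57, 0.38]
force: [-0.9, 0.7, 2.1]
finger_gap: 0.271
```

>>> step_arm --plan '[{"fingers": 0.5,"dx": 0,"dy": 0,"dz": 0,"wx": 0,"wy": 0,"wz": 0},{"fingers": 0.5,"dx": 0,"dy": 0,"dz": 0,"wx": 0,"wy": 0,"wz": 0},{"fingers": 1,"dx": 0,"dy": 0,"dz": 0,"wx": 0,"wy": 0,"wz": 0},{"fingers": 1,"dx": 0,"dy": 0,"dz": 0,"wx": 0,"wy": 0,"wz": 0},{"fingers": 1,"dx": 0,"dy": 0,"dz": 0,"wx": 0,"wy": 0,"wz": 0},{"fingers": 1,"dx": 0,"dy": 0,"dz": 0,"wx": 0,"wy": 0,"wz": 0},{"fingers": 1,"dx": 0,"dy": 0,"dz": 0,"wx": 0,"wy": 0,"wz": 0},{"fingers": 1,"dx": 0,"dy": 0,"dz": 0,"wx": 0,"wy": 0,"wz": 0}]'

```text
t: 18.82
ee_pos: [0.5796, -0.2202, 0.0937]
ee_rot: [1.191, 1.57, 0.636]
force: [0.2, -0.2, -0.6]
finger_gap: 1.002
```

>>> step_arm --plan '[{"fingers": 1,"dx": -1,"dy": 0,"dz": 0,"wx": 0,"wy": 0,"wz": 0},{"fingers": 1,"dx": -2,"dy": 0,"dz": 0,"wx": 0,"wy": 0,"wz": 0},{"fingers": 1,"dx": -3,"dy": 0,"dz": 0,"wx": 0,"wy": 0,"wz": 0},{"fingers": 1,"dx": -3,"dy": 0,"dz": 0,"wx": 0,"wy": 0,"wz": 0},{"fingers": 1,"dx": -3,"dy": 0,"dz": 0,"wx": 0,"wy": 0,"wz": 0},{"fingers": 1,"dx": -2,"dy": 0,"dz": 0,"wx": 0,"wy": 0,"wz": 0},{"fingers": 1,"dx": 0,"dy": 0,"dz": 0,"wx": 0,"wy": 0,"wz": 0},{"fingers": 1,"dx": 0,"dy": 0,"dz": 0,"wx": 0,"wy": 0,"wz": 0}]'

```text
t: 19.48
ee_pos: [0.5798, -0.2204, 0.2354]
ee_rot: [0.323, 1.568, -0.232]
force: [0.4, 0.4, -0.8]
finger_gap: 1.003
```

```bash
python3 - <<'E'
from h import *
plan([.5797,-.2196,.0939],down(58.3)); packz('top11'); snap('scene','scene11')
r=snap('wrist','wrist11');W=cloud(r); Z=W[...,2]
roi=(W[...,0]>.5)&(W[...,0]<.66)&(W[...,1]>-.30)&(W[...,1]<-.15)
for lo,hi,l in ((.128,.145,'handle'),(.064,.074,'blk')):
    m=(roi&(Z>lo)&(Z<hi)).astype(np.uint8)
    k,lab,st,c=cv2.connectedComponentsWithStats(m);i=1+np.argmax(st[1:,4])
    P=W[lab==i];q=cv2.minAreaRect(P[:,:2].astype(np.float32)*1000)
    print(l,c[i].round(),st[i,4],np.round(q[0],1),np.round(q[1],1),round(q[2],1),np.median(P[:,2]))
E
```

```text
t 19.48 pos [ 0.5798 -0.2204  0.2354] yaw_y 58.21 F [ 0.42  0.38 -0.81] gap 1.003
shift cm (tool now) [14.148  0.046 -0.086] in target axes [14.148  0.06  -0.046] w [-0.0017  0.0028 -0.0009]
pack z 0.1035425494682417 478
handle [279. 212.] 840 [ 579.1 -219.7] [24.  23.5] 58.2 0.13572907968608813
blk [280. 188.] 3460 [ 580.1 -219.1] [70.1 70.9] 76.0 0.07184642411645584
```

View pics/scene11.png

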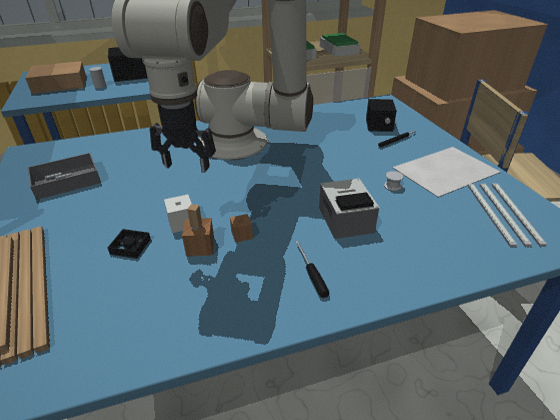

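View pics/wrist11.png

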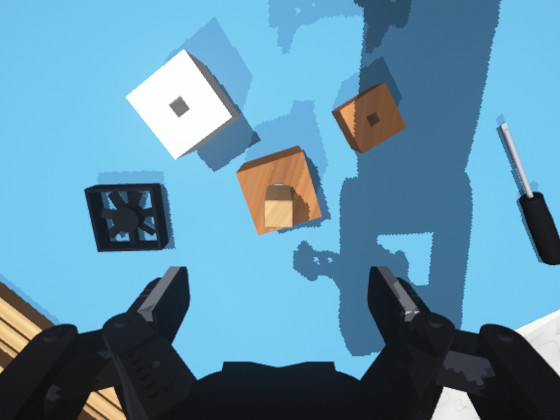

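The pin is upright in its block (wrist 279,212) with its handle top at 135.7 mm, the same as at the start. The pack stands up at (354,201) in the scene view, and nothing else has moved. I'm handing in the job.

```bash
python3 -c "
from station import ctrl
print(ctrl.finish_job())"
```

```text
the job is handed in; nothing more can be done
None
```

The battery pack is released, and the pin is back fully home in the larger brown block. The job was handed in at about 19.5 s of robot time.

- **Feeling for the tab:** The rod went into the slot 0.3 mm in y from my estimated centre and met no rib top. At rib level I felt a sideways push of about 4.4 N from the edge of the gap. Shifting 2.5 mm toward +y cleared it.
- **Pressing the tab:** I pressed the tab about 6 mm. The largest force I read on the controller was about 7 N, taken at the end of each move only.
- **Pack:** Its top went from 89.8 mm to 103.5–104 mm and stayed there.
- **Pin:** The collar touched the block at the same gripper height as when I picked it up (93.9 mm, with about 2 N contact). After I let go, the handle top read 135.7 mm, as at the start, and the handle was centred within about 1 mm.
- **Bystanders:** The fan, spool and screwdriver look unmoved in the last picture. I compared these by eye and did not measure them.

No check failed. The three cameras differed by 1–2 mm on the controller's position, so I used the wrist camera's reading with a small correction.

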